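Seat a fossil carrier plate on the microscope stage pins

TASK

The ammonite on its aluminium carrier plate lies on the bench next to the stereo microscope. Take the plate by its grip, bring it in under the microscope and slide it about on the stage until its two holes drop over the two locating pins, so that it lies fully home, flat on the stage with the grip towards the robot, then let go. Lower it gently, keeping hold of it until it rests on the stage, do not bump the microscope, and leave the jar, the loose fossil and the brush alone.

Things in the scene. Friction and masses are not known exactly. Their poses are not given: they have to be found in the camera images.
- plate: The specimen carrier, 0.4 to 0.65 kg: aluminium plate 160 (x) by 110 (y) by 8 mm, origin at the centre of its underside, z up, two through holes. A grip block stands on it near its -x edge. An ammonite 60 mm across is bedded on it at x=+18, y=0, its top about 34 mm above the underside. Centre of mass near x=0.
- plate_grip (a point): Point inside the plate's grip block: at x=-56, y=0, z=36 mm of the plate. The block is 40 mm long (x) and 14 mm thick (y), its two flat sides face the plate's +y and -y; it rises 40 mm above the plate's top face, 12 mm above this point. Axes as the plate's.
- hole_far (a point): Centre of one hole at the plate's underside, diameter 14 mm: x=+32, y=+42 mm of the plate. Axes as the plate's.
- hole_near (a point): Centre of the other hole at the plate's underside, diameter 14 mm: x=-40, y=-42 mm of the plate. Axes as the plate's.
- stand: Fixed boom stand with the specimen stage under the microscope. Origin on the bench, on the optical axis; x points away from the robot at yaw 0, z up. On the +y side are a base 200 by 200 by 26 mm centred at x=+30, y=+270 and a column 32 mm thick at x=+80, y=+270. The -y side is open but for a 26 mm knob low on the stage foot at x=+20, y=-72 to -90.
- stage_mid (a point): Centre of the stage's travel, 34 mm above the bench at the height of the stage's flat top, axes as the stand's. The top is a dark plate 164 (x) by 124 (y) mm. It stands up to 20 mm off this point either way along x, left there by its self-locking drive; that offset is not measured. No offset along y. Pushing does not move it.
- pins_mid (a point): Point midway between the tops of the two steel pins if the stage were central, 10 mm above the stage's top, at x=-4 of the stand. The pins are at +36, +42 and -36, -42 mm (x, y) from it, the plate's hole pattern, and share the stage's unmeasured offset of up to 20 mm along x: find them by sight or touch. Diameter 12 mm, the top 2 mm tapering to 10 mm. The holes have 1 mm play all round.
- scope: Microscope head over the stage, origin and axes as stand. Ring light 104 mm in diameter round the axis, underside 166 mm above the bench; body above it up to 355 mm, within 60 mm of the axis at front and sides, focus rack and boom behind. Two eyepieces lean out at 45 degrees to x=-110, z=410 mm. No room for a vertical tool at the grip there: lean it back towards the robot by 30 to 45 degrees.
- jar: Bystander: amber glass jar, 56 mm in diameter, 75 mm high, origin at the centre of its underside.
- fossil: Bystander: grey stone slab with a small ammonite, 85 by 70 mm, 30 mm high, origin at the centre of its underside.
- brush: Bystander: cleaning brush 170 mm long lying along its x.
Mind the look-alikes: they are no part of the job. Of the things that look like the plate, the largest one is meant.

How it is judged:
On the way, in this order (a step that is already met when the one before it is completed fails the run):
1. the plate is lifted off the bench (height (world z) of plate above 0.04 m), for 0.2 s.
2. the plate rests on the stage or its pins while the gripper still holds it (contact force between plate and stand above 1 N and contact force between the fingers and plate above 1 N), for 0.1 s.
At the end, for the whole second after the job is handed in: The plate lies flat on the stage with both pins in its holes: underside within 1.8 mm of the stage top, tilted less than 1.4 degrees, within 24 mm of the stand's axis in x and 4 mm in y (only possible on the pins), grip towards the robot, at rest and released (x of plate in the frame of stand between -0.024 and 0.024 m and y of plate in the frame of stand between -0.004 and 0.004 m and z of plate in the frame of stand between 0.031 and 0.0358 m and angle between plate's own z axis and vertical below 0.025 rad and x of plate_grip in the frame of stand below -0.03 m and linear speed of plate below 0.01 m/s); the robot touches nothing.
It fails at once if the microscope head is bumped (over 5 N) (contact force between scope and anything else above 5 N).
It fails at once if the plate is dropped or slammed on the stage (over 60 N) (contact force between plate and stand above 60 N).
It fails at once if the jar is shifted by over 20 mm (distance of jar from where it was at the start of the episode above 0.02 m).
It fails at once if the loose fossil is shifted by over 20 mm (distance of fossil from where it was at the start of the episode above 0.02 m).
It fails at once if the brush is shifted by over 30 mm (distance of brush from where it was at the start of the episode above 0.03 m).
It also fails if it takes over 70 s, if anything falls off the work surface, if the arm or the gripper's body presses on something with over 40 N, if the wrist force passes 120 N, or if a joint passes its speed limit or range.

ROBOT

A 6-joint arm with a two-finger parallel gripper is mounted at the origin on the work surface. World frame = base frame: x ahead of the robot, y to its left, z up, the work surface at z = 0. Lengths are in m, angles in rad, forces in N, time in s.
With the tool pointing down it reaches from about 0.35 to 1 m from the base axis. Payload 7.1 kg.
Tool frame: the origin (TCP) lies at the very end of the fingers, on their centre line; the grasp point (between the pads) lies 19 mm behind it; z points along the fingers, y is the line along which they close (so a half turn about z gives the same grasp; the last joint's range is limited). The gripper opens to 85 mm and grips with 20 to 120 N. Pads are 22 mm wide; open, the fingers measure 114 mm over their backs; the gripper's body (76 mm by 85 mm) begins 54 mm behind the grasp point. The pads swing forward as they close: fully open they stand 13 mm farther back than shut.
Start: joints at [1.093, 0.423, 1.63, -0, 1.089, -0.019], TCP at [0.277, 0.56, 0.231] pointing down, gripper open.
Joint ranges: [-3, 3], [-0.9, 2.11], [0.09, 2.58], [-1.31, 4.45], [0.11, 2.69], [-2.54, 2.54]. Speed limits (rad/s): [2.39, 2.39, 3.01, 3.14, 3.14, 3.14].

INTERFACE

Orientations are given as a unit quaternion [x, y, z, w].
In Python, from rig import ctrl gives the robot as it stands. Calls block until the motion is done:
- ctrl.move_ptp(position, orientation): joint-space move of the TCP to a pose.
- ctrl.movel(position, frame=None, feed=0.15): straight line of the TCP; frame=None keeps the orientation; feed is the mean speed in m/s.
- ctrl.move_j(angles): joint-space move.
- ctrl.gripper_to(opening, grip_force=None): finger opening in m; grip_force is the grip in N (None keeps the last); returns when the fingers have stopped.
- ctrl.pause(seconds).
- ctrl.inverse_kinematics(position, orientation): joint angles nearest the present ones, or None.
- ctrl.camera(name): name is "scene" or "side" or "wrist"; returns the picture (384x512x3 uint8, red, green, blue); there is no depth.
- ctrl.calibration(name): a dict with "fx", "fy", "cx", "cy" (pixels), "world_from_camera" (4x4, takes a point from camera to world coordinates). Camera axes: x right, y down, z forward; pixel columns grow to the right and rows downward; lengths in m; the calibration is good to about 2 mm. A picture is of the moment at which its call begins: read the wrist's pose just before it. calibration takes no time and is no camera call; for the wrist camera it gives the pose at the moment of the call.
A pose or a line that the arm cannot do raises ctrl.Unreachable and nothing moves.
- ctrl.sign_off(): hands the job in; it is judged then, once.
Readings, each from a call of its own:
- ctrl.read_time_s(): time.
- ctrl.read_joint_pos(): joint angles.
- ctrl.read_joint_velocities(): joint speeds.
- ctrl.read_joint_efforts(): joint torques, N m.
- ctrl.read_tool_pos(): TCP position.
- ctrl.read_tcp_rot(): TCP orientation.
- ctrl.read_ft_force(): force on the tool from outside, world axes, zero at the start.
- ctrl.read_wrist_torque(): the same for the moment, N m.
- ctrl.read_width(): finger opening in m.
- ctrl.read_grip_force(): force on a finger pad.
Only numpy, scipy, OpenCV 4.12 (cv2) and the standard library are available. Lean on these libraries where they do the work, as an engineer would, in place of code of your own. Each camera call takes 0.05 s, during which the arm holds its last target. There are 200 camera calls.

## Working session

There is one attempt and no reset: what is moved stays moved. The work goes in short steps, each a Python script; the robot and the scene stay as the last script left them, time stands still between calls to the robot, and variables do not carry over. Pictures are saved under pics/ and viewed, at most 10 in all, crops included, and the job is handed in when it is done.

```bash
mkdir -p pics; ls; python3 - <<'E'
from rig import ctrl
import cv2,numpy as np
a=[ctrl.camera(n) for n in("scene","side")]
for n,i in zip(("scene","side"),a):
    cv2.imwrite(f"pics/{n}0.png",i[...,::-1]); c=ctrl.calibration(n); print(n,c["fx"],c["cx"],c["cy"],np.round(c["world_from_camera"],3).tolist())
cv2.imwrite("pics/w0.png",ctrl.camera("wrist")[...,::-1])
E
```

```text
pics
scene 363.7151441209153 261.18955989047123 193.99202506526558 [[0.145, 0.648, -0.748, 1.478], [0.989, -0.098, 0.106, -0.218], [-0.005, -0.756, -0.655, 0.838], [0.0, 0.0, 0.0, 1.0]]
side 467.91969852086936 256.3073869686864 193.4129932679279 [[0.028, 0.736, -0.677, 1.663], [1.0, -0.028, 0.011, -0.108], [-0.011, -0.677, -0.736, 1.215], [0.0, 0.0, 0.0, 1.0]]
```

View pics/scene0.png

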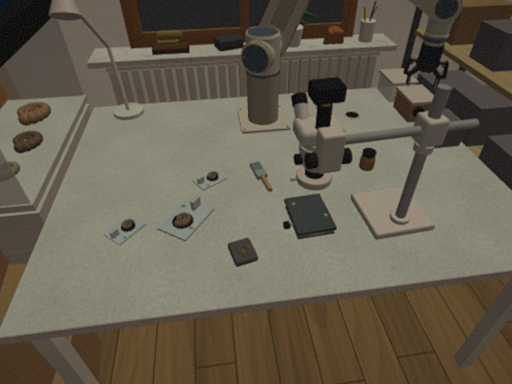

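View pics/side0.png

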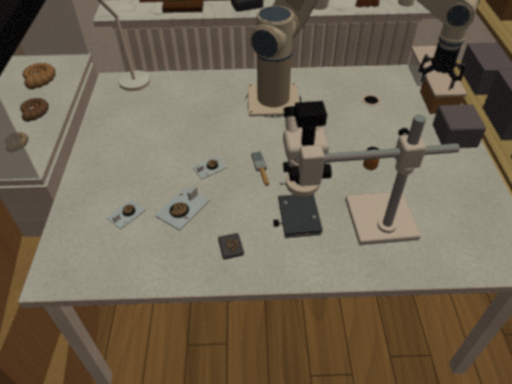

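Three plate-like things in the scene view: (210,180) small, (125,229) small, and (186,218) clearly the largest, so the last is the one meant. Its grip is at about (196,204). The stage is at about (310,215). I'll confirm in an enlarged crop.

```bash
python3 - <<'E'
import cv2,numpy as np
a=cv2.imread("pics/scene0.png");b=cv2.imread("pics/side0.png")
def C(i,x,y,w=100,h=75,):return cv2.resize(i[y:y+h,x:x+w],(400,300),interpolation=cv2.INTER_CUBIC)
cv2.imwrite("pics/c0.png",np.vstack([np.hstack([C(a,140,170),C(a,270,180)]),np.hstack([C(b,140,165),C(b,255,175)])]))
E
```

```text
(no output)
```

View pics/c0.png

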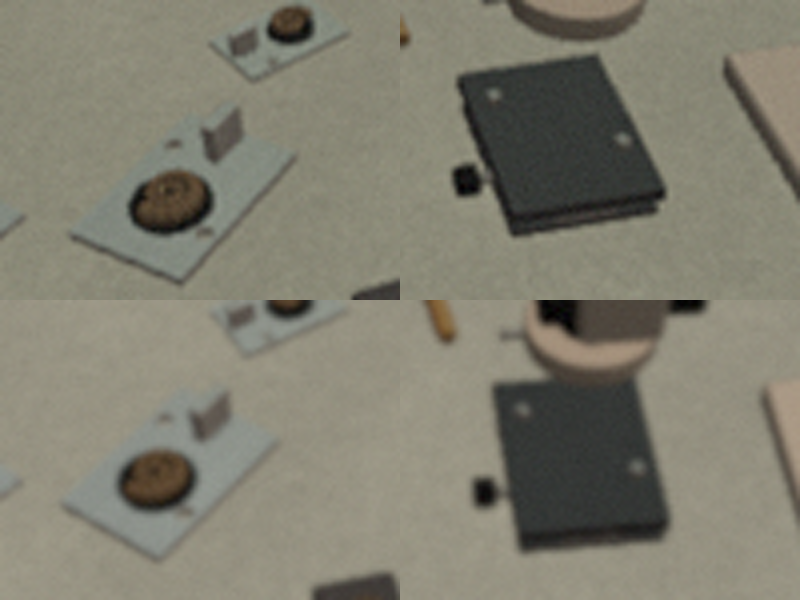

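The crop confirms it: the middle plate has the grip block, ammonite and two holes (scene ≈(183,206), (191,228)), and its size is well above the others. The stage's two bright pin tops show at scene ≈(293,204), (325,214).

```bash
cat > h.py <<'E'
from rig import ctrl
import cv2,numpy as np
from scipy.spatial.transform import Rotation as R
def on_plane(c,u,v,z):
    T=c["world_from_camera"];d=T[:3,:3]@[(u-c["cx"])/c["fx"],(v-c["cy"])/c["fy"],1];o=T[:3,3]
    return o+d*(z-o[2])/d[2]
def proj(c,P):
    P=np.atleast_2d(P);T=c["world_from_camera"];p=(P-T[:3,3])@T[:3,:3]
    return np.c_[c["fx"]*p[:,0]/p[:,2]+c["cx"],c["fy"]*p[:,1]/p[:,2]+c["cy"]]
def rigid2(A,B):
    """2D rotation+translation with A->B"""
    A,B=np.array(A),np.array(B);a=A-A.mean(0);b=B-B.mean(0)
    th=np.arctan2((a[:,0]*b[:,1]-a[:,1]*b[:,0]).sum(),(a*b).sum())
    c,s=np.cos(th),np.sin(th);M=np.array([[c,-s],[s,c]]);t=B.mean(0)-M@A.mean(0)
    return th,t,np.linalg.norm(A@M.T+t-B,axis=1)
E
python3 - <<'E'
from h import *
np.set_printoptions(precision=4,suppress=True)
off={"scene":[(140,170),(270,180)],"side":[(140,165),(255,175)]}
pl=[(-40,-42),(32,42),(80,-55),(80,55),(-80,55)]
PX={"scene":[(173,144),(205,232),(70,235),(183,282),(296,156)],"side":[(165,118),(185,210),(65,200),(160,260),(278,140)]}
pn=[(-40,-42,44),(32,42,44),(-82,-62,34),(-82,62,34),(82,62,34),(82,-62,34)]
QX={"scene":[(94,95),(223,139),(60,77),(198,57),(263,190),(113,220)],"side":[(122,110),(237,167),(95,83),(236,80),(266,227),(121,237)]}
f=lambda p,o:((p[0]+.5)/4-.5+o[0],(p[1]+.5)/4-.5+o[1])
for n in off:
    c=ctrl.calibration(n)
    # plate: image left is -y => (80,-55) left corner
    W=np.array([on_plane(c,*f(p,off[n][0]),.008) for p in PX[n]])[:,:2]
    th,t,e=rigid2(np.array(pl)/1e3,W);print(n,"plate",np.degrees(th),t,e)
    Q=np.array([on_plane(c,*f(p,off[n][1]),q[2]/1e3) for p,q in zip(QX[n],pn)])[:,:2]
    print("pins",Q[:2],Q[:2].mean(0),np.linalg.norm(Q[1]-Q[0]),np.degrees(np.arctan2(*(Q[1]-Q[0])[::-1])-np.arctan2(84,72)))
    th,t,e=rigid2(np.array(pn)[2:,:2]/1e3,Q[2:]);print("stage",np.degrees(th),t,e)
    print("axis ring?",[on_plane(c,*p,.166) for p in ([(313.5,180)] if n=="scene" else [(302,182)])])
E
```

```text
scene plate -35.573490777586784 [ 0.6096 -0.341 ] [0.003  0.0031 0.0022 0.001  0.0036]
pins [[0.6325 0.0064]
 [0.6976 0.0953]] [0.6651 0.0508] 0.1101588874424561 4.414677066678529
stage 3.6358813931793685 [0.6726 0.0499] [0.0033 0.0018 0.0052 0.0015]
axis ring? [array([0.6714, 0.0527, 0.166 ])]
side plate -36.14961525433957 [ 0.6055 -0.3434] [0.0019 0.0038 0.0036 0.0025 0.0039]
pins [[0.6298 0.0046]
 [0.695  0.0935]] [0.6624 0.0491] 0.11026510469612676 4.33167694072565
stage 2.320563227830203 [0.6711 0.0491] [0.0025 0.0046 0.0032 0.0049]
axis ring? [array([0.656 , 0.0512, 0.166 ])]
```

```bash
cat >> h.py <<'E'
def frame(yaw,lean,flip=False):
    """tool z forward-down in a plate frame of given yaw, tool y along plate +-y; lean in deg back to robot"""
    a=np.radians(lean);z=np.array([np.sin(a),0,-np.cos(a)]);y=np.array([0,-1. if flip else 1.,0])
    return R.from_euler('z',yaw)*R.from_matrix(np.c_[np.cross(y,z),y,z])
def tcp(plate_xyz,yaw,lean,flip=False,g=(-.054,0,.037),back=0):
    Rt=frame(yaw,lean,flip);z=Rt.as_matrix()[:,2]
    p=np.array(plate_xyz)+R.from_euler('z',yaw).apply(g)+z*(.019-back)
    return p,Rt.as_quat()
E
python3 - <<'E'
from h import *
np.set_printoptions(precision=3,suppress=True)
c=ctrl.calibration("scene")
for n,u,v,z in[("brush tip",255,163,.01),("brush end",270,188,.01),("fossil",243,250,.03),("jar",368,160,.04),("small1",210,180,0),("small2",125,229,0)]:print(n,on_plane(c,u,v,z))
w=ctrl.calibration("wrist")["world_from_camera"];Rt=R.from_quat(ctrl.read_tcp_rot()).as_matrix()
print("cam in tool",Rt.T@(w[:3,3]-ctrl.read_tool_pos()),Rt.T@w[:3,:3])
for f in(False,True):
  for nm,P,y in[("pl",(.6075,-.342,0),-.626),("lift",(.6075,-.342,.08),-.626),("st",(.664,.05,.05),.07),("look",(.58,.05,.12),.07)]:
    for L in(38,42):print(f,nm,L,ctrl.inverse_kinematics(*tcp(P,y,L,f)))
E
```

```text
brush tip [ 0.348 -0.081  0.01 ]
brush end [ 0.505 -0.048  0.01 ]
fossil [ 0.791 -0.174  0.03 ]
jar [0.434 0.335 0.04 ]
small1 [ 0.415 -0.257  0.   ]
small2 [ 0.624 -0.534  0.   ]
cam in tool [ 0.072 -0.    -0.143] [[ 0.    -0.957 -0.289]
 [ 1.     0.     0.001]
 [-0.001 -0.289  0.957]]
False pl 38 [-0.483  0.711  2.059  3.443  0.299  1.394]
False pl 42 [-0.479  0.733  2.087  3.387  0.416  1.456]
False lift 38 [-0.483  0.54   2.063  3.774  0.149  1.057]
False lift 42 [-0.479  0.555  2.096  3.538  0.257  1.295]
False st 38 [0.051 0.581 2.136 3.091 0.239 1.604]
False st 42 [0.05  0.602 2.167 3.104 0.361 1.591]
False look 38 [0.063 0.346 2.298 3.114 0.165 1.592]
False look 42 [0.062 0.367 2.333 3.124 0.291 1.582]
True pl 38 [-0.483  0.711  2.059  3.443  0.299 -1.747]
True pl 42 [-0.479  0.733  2.087  3.387  0.416 -1.686]
True lift 38 [-0.483  0.54   2.063  3.774  0.149 -2.085]
True lift 42 [-0.479  0.555  2.096  3.538  0.257 -1.846]
True st 38 [ 0.051  0.581  2.136  3.091  0.239 -1.537]
True st 42 [ 0.05   0.602  2.167  3.104  0.361 -1.55 ]
True look 38 [ 0.063  0.346  2.298  3.114  0.165 -1.55 ]
True look 42 [ 0.062  0.367  2.333  3.124  0.291 -1.559]
```

```bash
python3 - <<'E'
from h import *
import json
L=44
def shot(n):
    c=ctrl.calibration("wrist");i=ctrl.camera("wrist");cv2.imwrite(f"pics/{n}.png",i[...,::-1])
    json.dump({k:np.array(v).tolist() for k,v in c.items()},open(f"pics/{n}.json","w"))
ctrl.move_ptp([.30,.45,.35],frame(.98,L).as_quat())
ctrl.move_ptp(*tcp((.575,.05,.14),.07,L)); ctrl.pause(.3); shot("pins")
ctrl.move_ptp(*tcp((.6075,-.342,0),-.626,L,back=.11)); ctrl.pause(.3); shot("plate")
print(ctrl.read_time_s(),ctrl.read_tool_pos(),ctrl.read_joint_pos(),ctrl.read_ft_force())
a=cv2.imread("pics/pins.png");b=cv2.imread("pics/plate.png")
cv2.imwrite("pics/two.png",np.hstack([cv2.resize(x,(400,300),interpolation=cv2.INTER_AREA) for x in(a,b)]))
E
```

```text
6.25 [ 0.5128316  -0.27283167  0.10268714] [-0.44495105  0.52028256  2.26895051  3.44771938  0.42541712  1.42064702] [-0.22302303  0.44901039 -0.76894373]
```

View pics/two.png

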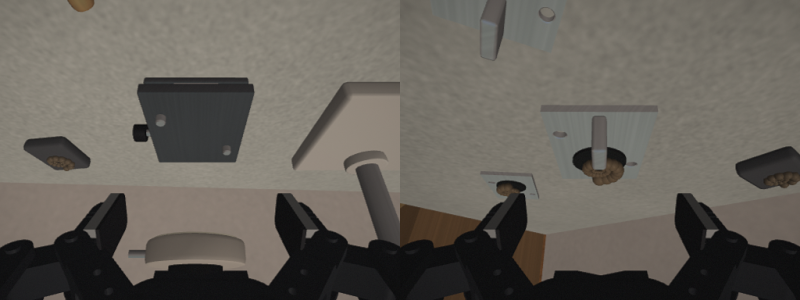

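The left view shows the stage with pins at about (160,120) and (227,150). The right view shows the plate from behind, with the grip at (598,130) and near hole at (560,134). Enlarging both.

```bash
python3 - <<'E'
import cv2,numpy as np
a=cv2.imread("pics/pins.png")[90:215,165:335];b=cv2.imread("pics/plate.png")[120:245,170:340]
cv2.imwrite("pics/z.png",np.hstack([cv2.resize(x,None,fx=f,fy=f,interpolation=cv2.INTER_CUBIC)for x,f in((a,2.35),(b,2.35))])) if 0 else cv2.imwrite("pics/z.png",np.vstack([cv2.resize(x,(680,300),interpolation=cv2.INTER_CUBIC) for x in(cv2.imread("pics/pins.png")[130:205,170:340],cv2.imread("pics/plate.png")[125:200,170:340])]))
E
```

```text
(no output)
```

View pics/z.png

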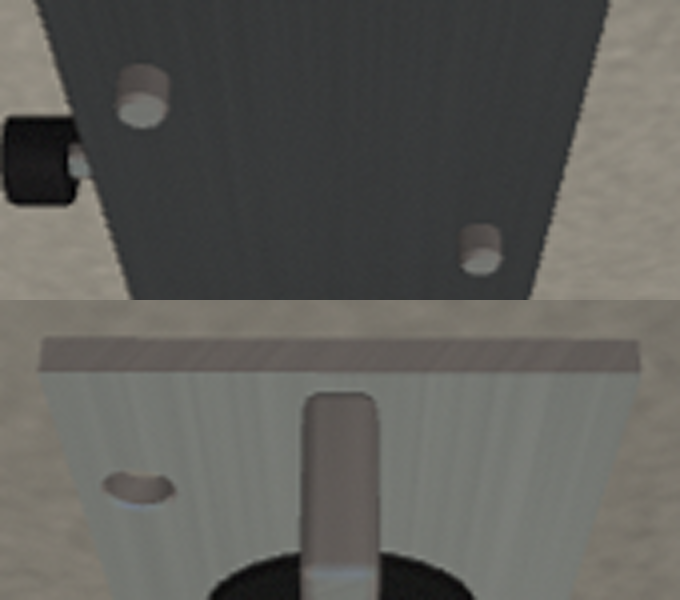

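```bash
python3 - <<'E'
from h import *
import json
np.set_printoptions(precision=4,suppress=True)
f=lambda x,y,oy:((x+.5)/4-.5+170,(y+.5)/4-.5+oy)
c=json.load(open("pics/pins.json"));c["world_from_camera"]=np.array(c["world_from_camera"])
P=np.array([on_plane(c,*f(x,y,130),.044) for x,y in((142,110),(482,262))]);d=P[1]-P[0]
print("pins",P,P.mean(0),np.hypot(*d[:2]),np.degrees(np.arctan2(d[1],d[0])-np.arctan2(84,72)))
c=json.load(open("pics/plate.json"));c["world_from_camera"]=np.array(c["world_from_camera"])
W=np.array([on_plane(c,*f(x,y,125),.008) for x,y in((39,73),(640,73),(139,188))])[:,:2]
th,t,e=rigid2([(-.08,-.055),(-.08,.055),(-.04,-.042)],W);print(np.degrees(th),t,e,np.linalg.norm(W[1]-W[0]))
E
```

```text
pins [[0.6288 0.006  0.044 ]
 [0.6951 0.0948 0.044 ]] [0.662  0.0504 0.044 ] 0.11079507017080686 3.856882686365864
-36.08336694356103 [ 0.6077 -0.3436] [0.0006 0.0002 0.0007] 0.10977746315905793
```

```bash
python3 - <<'E'
from h import *
import json
np.set_printoptions(precision=4,suppress=True)
y=np.radians(-36.08);P=(.6077,-.3436,0);L=44
ctrl.movel(*tcp(P,y,L),feed=.08)
print(ctrl.read_ft_force())
ctrl.gripper_to(.0,110); ctrl.pause(.2)
print(ctrl.read_width(),ctrl.read_grip_force(),ctrl.read_ft_force(),ctrl.read_tool_pos())
ctrl.movel(tcp((P[0],P[1],.09),y,L)[0],feed=.08); ctrl.pause(.3)
print(ctrl.read_width(),ctrl.read_grip_force(),ctrl.read_ft_force(),ctrl.read_wrist_torque(),ctrl.read_tool_pos(),ctrl.read_joint_pos(),ctrl.read_time_s())
c=ctrl.calibration("wrist");i=ctrl.camera("wrist");cv2.imwrite("pics/hold.png",i[...,::-1])
json.dump({k:np.array(v).tolist() for k,v in c.items()},open("pics/hold.json","w"))
s=ctrl.camera("side");cv2.imwrite("pics/sidehold.png",s[...,::-1])
cv2.imwrite("pics/hold2.png",np.hstack([cv2.resize(i[...,::-1],(400,300)),cv2.resize(s[110:260,110:310,::-1],(400,300))]))
E
```

```text
[ 0.1162  0.5623 -0.2282]
0.012707694198299676 107.43674039840698 [-2.4639  1.8623  5.2847] [ 0.5747 -0.3195  0.0235]
0.012729509621450433 107.13659405708313 [ 0.2447 -0.9337 -6.1559] [0.7372 1.0057 0.0139] [ 0.5746 -0.3195  0.1129] [-0.4773  0.5442  2.1089  3.5163  0.2924  1.3207] 10.2167
```

View pics/hold2.png

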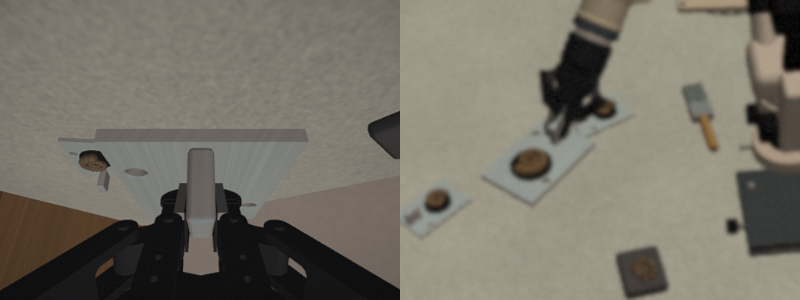

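The plate is held level, with the grip centred between the fingers at about (202,185). The near hole is at (136,172) and the far one at (250,205). I'll enlarge to get the in-hand pose.

```bash
python3 - <<'E'
import cv2
cv2.imwrite("pics/z2.png",cv2.resize(cv2.imread("pics/hold.png")[155:285,110:410],(780,338),interpolation=cv2.INTER_CUBIC))
E
```

```text
(no output)
```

View pics/z2.png

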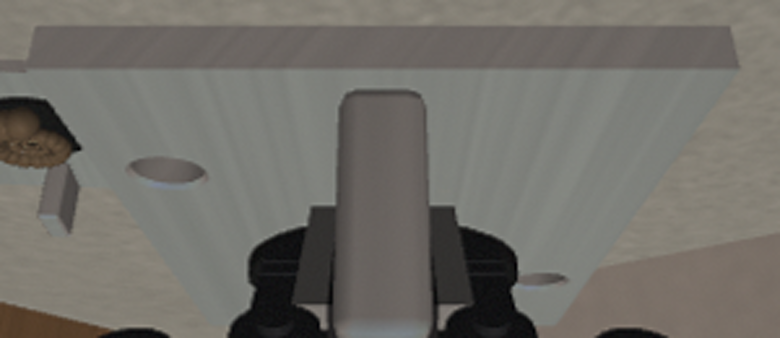

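```bash
python3 - <<'E'
from h import *
import json
np.set_printoptions(precision=4,suppress=True)
c=json.load(open("pics/hold.json"));T=np.array(c["world_from_camera"])
O=np.array([(-80,-55,8),(-80,55,8),(-80,-55,0),(-80,55,0),(-40,-42,8),(32,42,8),(80,55,8)])/1e3
I=np.array([(27,69),(740,69),(37,27),(728,26),(167,170),(541,279),(550,326)],float);I=(I+.5)/2.6-.5+[110,155]
K=np.array([[c["fx"],0,c["cx"]],[0,c["fy"],c["cy"]],[0,0,1]])
for s in([0,1,2,3,4,5,6],[0,1,2,3,4,5],[0,1,2,3,4,6]):
    ok,r,t=cv2.solvePnP(O[s],I[s],K,None)
    e=cv2.projectPoints(O[s],r,t,K,None)[0][:,0]-I[s]
    Rw=T[:3,:3]@cv2.Rodrigues(r)[0];tw=T[:3,:3]@t[:,0]+T[:3,3]
    print(tw,"ypr",R.from_matrix(Rw).as_euler('ZYX',degrees=True),np.abs(e).max(0))
print("nominal .6077 -.3436 .09 yaw -36.08")
E
```

```text
[ 0.6074 -0.3436  0.0892] ypr [-36.2142   0.3477   0.007 ] [1.5446 1.1693]
[ 0.6077 -0.3431  0.0888] ypr [-35.576    0.7049   0.3758] [0.8968 0.7211]
[ 0.6073 -0.344   0.0894] ypr [-36.5657   0.213   -0.1817] [0.3881 1.3561]
nominal .6077 -.3436 .09 yaw -36.08
```

```bash
cat >> h.py <<'E'
L=44;YAW=np.radians(4.0);G=np.array([.666,.0507])
def go(dx,dy,z,feed,yaw=YAW):
    """plate origin to stage-frame offset (m) from G, height z"""
    o=R.from_euler('z',YAW).apply([dx,dy,0])[:2]+G
    ctrl.movel(*tcp((*o,z),yaw,L),feed=feed)
def fz():
    ctrl.pause(.06); return np.array(ctrl.read_ft_force())
E
python3 - <<'E'
from h import *
np.set_printoptions(precision=3,suppress=True)
ctrl.move_ptp(*tcp((.60,-.17,.085),YAW,L)); 
print(ctrl.read_time_s(),ctrl.read_width(),ctrl.read_ft_force())
go(0,0,.06,.12); ctrl.pause(.4); f0=fz(); print(ctrl.read_time_s(),f0,ctrl.read_joint_pos(),ctrl.read_wrist_torque())
go(0,0,.047,.04)
z=.047
while z>.0335:
    z-=.001; go(0,0,z,.02); f=fz()-f0; print(round(z,4),f,ctrl.read_tool_pos()[2]-tcp((0,0,z),YAW,L)[0][2])
    if f[2]>8: break
print(ctrl.read_time_s(),ctrl.read_wrist_torque())
cv2.imwrite("pics/s1.png",ctrl.camera("scene")[...,::-1]);cv2.imwrite("pics/d1.png",ctrl.camera("side")[...,::-1]);cv2.imwrite("pics/w1.png",ctrl.camera("wrist")[...,::-1])
E
```

```text
11.5583 0.012538501674410648 [-0.213 -0.429 -4.229]
14.1 [-0.976 -0.549 -5.914] [0.051 0.592 2.178 3.108 0.397 1.588] [-0.108  1.26  -0.   ]
0.046 [0.191 0.079 0.211] 0.00013462366148732363
0.045 [0.856 0.828 1.062] 3.870978039083317e-06
0.044 [1.268 0.753 0.083] 2.7929561072101428e-05
0.043 [ 2.209  0.435 -0.909] 5.948577521595888e-05
0.042 [1.171 0.29  1.809] 0.00018319231789164225
0.041 [4.119 0.615 0.462] 0.00016971442832594552
0.04 [ 6.347  0.833 -0.434] 0.00025085135727366537
0.039 [6.44  2.084 0.886] 0.0002698377975320146
0.038 [6.103 1.576 1.538] 0.0002843463736918739
0.037 [6.32  2.186 1.887] 0.0002741194976010469
0.036 [6.699 1.916 3.329] 0.00021364607462348584
0.035 [7.219 1.733 2.393] 0.000188202500596521
0.034 [6.464 2.502 2.724] 0.00022240873306472037
0.033 [ 1.415  0.975 14.579] 0.0012243556879549047
18.8917 [ 0.101 -0.286  0.078]
```

```bash
python3 - <<'E'
from h import *
np.set_printoptions(precision=3,suppress=True)
ctrl.pause(.3); ctrl.gripper_to(.04); ctrl.pause(.2)
print(ctrl.read_width(),ctrl.read_ft_force())
p,q=tcp((*G,.033),YAW,L,back=.07); ctrl.movel(p,feed=.1)
ctrl.movel(p+R.from_euler('z',YAW).apply([-.05,0,.02]),feed=.15); ctrl.pause(.3)
i=[ctrl.camera(n) for n in("wrist","scene","side")]
w=cv2.resize(i[0][90:240,130:330],(400,300),interpolation=cv2.INTER_CUBIC)
s=cv2.resize(i[1][180:255,260:360],(400,300),interpolation=cv2.INTER_CUBIC)
o=np.vstack([np.hstack([w,s]),np.hstack([cv2.resize(i[0],(400,300)),cv2.resize(i[2][175:250,245:345],(400,300),interpolation=cv2.INTER_CUBIC)])])
cv2.imwrite("pics/end.png",o[...,::-1])
print(ctrl.read_time_s(),ctrl.read_ft_force())
c=ctrl.calibration("wrist")
Rp=R.from_euler('z',YAW).as_matrix()
O=np.array([(-80,-55,8),(-80,55,8),(-80,-55,0),(-80,55,0),(-40,-42,8)])/1e3
print((proj(c,O@Rp.T+[*G,.034])-[130,90]+.5)*2-.5)
E
```

```text
0.0400014274645808 [ 0.814 -0.088  0.647]
21.725 [ 0.004  1.189 -0.024]
[[113.545 160.824]
 [398.66  160.876]
 [115.702 143.655]
 [396.444 143.707]
 [160.301 210.442]]
```

View pics/end.png

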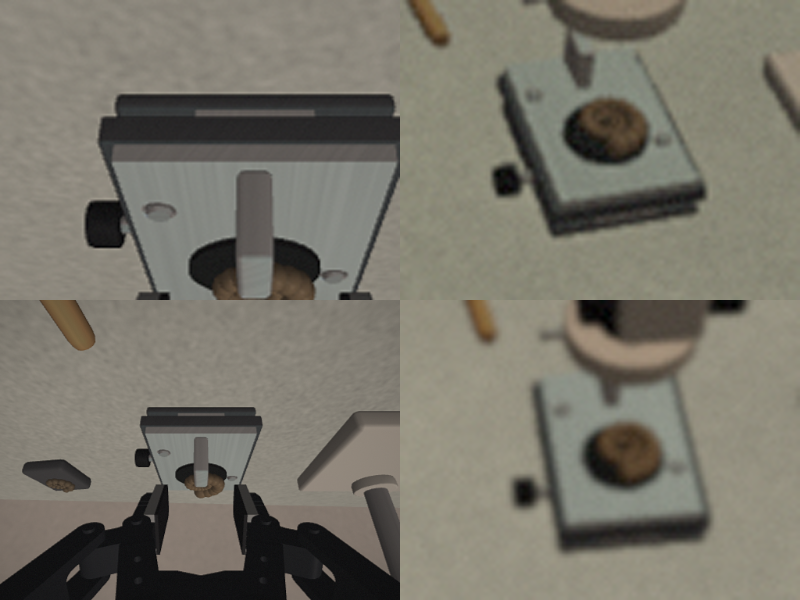

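The plate lies flat on the stage. Its edges match the prediction within about 1 px (near corners at (113,161) and (398,161)), and both pins sit in the holes at (160,211) and (334,275). The gripper is clear, so I'm handing in.

```bash
python3 -c "
from rig import ctrl
print(ctrl.sign_off())"
```

```text
the job is handed in; nothing more can be done
None
```

The plate is on both locating pins, flat on the stage with the grip towards the robot. I released it and handed the job in at about 22 s; the sign-off returned no verdict.

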